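# Lock a valve plate on the lapping fixture with the quarter-turn hold-down

## Task

Clamp the round valve plate that lies ready on the lapping fixture: take the T-handled hold-down from its black stand, pass its toggle bar down through the slot of the receptacle in the plate's bore, press it down gently against its spring, turn it a quarter turn and let it up so that the toggle seats under the receptacle and holds the plate. The plate is a lapped part, so feel for the slot with light pressure, never press on it with more than 25 N, nor press or pull on the receptacle with more than 35 N, keep the gripper itself off both, and leave the plate where it lies and the other things on the bench undisturbed.

Things in the scene. Friction and masses are not known exactly. Their poses are not given: they have to be found in the camera images.
- handle (a point): Centre of the hold-down's handle, a dark upright steel bar 60 mm long (own x), 12 mm wide (own y), 26 mm high. Own z is the hold-down's axis, up. Below the bar a neck 11 mm thick reaches to 23 mm below this centre, then a shank 8 mm thick. About 0.3 kg in all. It starts upright in one of the two bores of the stand, hanging by its flange, the toggle bar down in the bore.
- flange (a point): Centre of the flat underside of the hold-down's aluminium spring cup: flange 72 mm across, 5 mm thick, with a sleeve 24 mm across up to 18 mm above this point. Hanging free it is 53 mm below handle; it slides up the shank by at most 10 mm against a spring (4 N to start, then 1.2 N per mm, rigid at the end).
- toggle (a point): Centre of the toggle bar at the foot of the hold-down, 60 mm below handle: a steel cross bar 25 mm long (own x, same direction as the handle), 8 mm wide (own y), 6 mm high.
- holddown: The whole hold-down; origin at the underside of its toggle bar, 63 mm below handle, z up. Lifted without being locked, it comes straight out again; locked, it cannot be pulled up or turned.
- fixture: Lapping fixture: dark cast-iron block 160 x 160 mm, 30 mm high, fixed to the bench; origin at the centre of its underside, z up. The valve plate lies on it between three small buttons, top face 40 mm above the origin. In the plate's bore stands a steel receptacle block, 34 mm (fixture x) by 29 mm (fixture y), whose slot runs along fixture x.
- bore (a point): Fixed point on the fixture's axis at the height of the receptacle's top face (39 mm above the fixture's origin, 1 mm below the plate's top). The receptacle is centred here in fixture x, but it floats in fixture y: its slot's centre may be up to 6 mm to either side of this point, held by 4 N of friction. That offset is not measured: see or feel it.
- seat (a point): Fixed point on the fixture's axis, 9 mm below bore. The slot, 28 mm long (fixture x) and 9.5 mm wide, goes through the receptacle's head, 9 mm thick, into an open well 24 mm deep. Under the head a V-groove 3 mm deep, 15 mm wide at the mouth, runs along fixture y. Locked, the toggle bar lies in it, its centre at this height; cup force then about 8 N.
- plate: The valve plate on the fixture: a flat steel ring 140 mm across, 10 mm thick, bore 56 mm, with a ring of dark ports; loose, origin at the centre of its underside. To turn the toggle under the head, its centre must be at least 3 mm, best 5 mm, below seat; the cup then presses on this plate with 11 to 14 N (it bottoms out 7 mm below, 16 N). Either way of turning will do.
- stand: Black plastic stand 85 mm (own x) by 180 mm (own y), 30 mm high, fixed; origin at the centre of its underside. Two bores 34 mm wide, 45 mm to either side of the origin along own y: one holds the hold-down, the other the plug gauge.
- gauge_mid (a point): Brass plug gauge in the other bore of the stand: a round handle 20 mm across rising 53 mm above the stand, with a 48 mm collar; this point is on its axis 18 mm above the stand's top. Bystander.
- reject: Rejected valve plate, same as the other, flat on the bench by the scrap bin; origin at the centre of its underside. Bystander.
- bronze_ring: Bronze lap ring, 92 mm across, 16 mm high, flat on the bench; origin at the centre of its underside. Bystander.
- steel_ring: Steel lap ring, 80 mm across, 14 mm high, flat on the bench; origin at the centre of its underside. Bystander.
- tray: Grey plastic reed tray 200 x 150 mm, 32 mm high; origin at the centre of its underside. Bystander.
- jar: White jar of lapping paste 68 mm across, 75 mm high; origin at the centre of its underside. Bystander.
- brush: Hand brush lying on the bench. Bystander.
Things that resemble listed ones, but are neither listed nor needed, are in the scene too. Leave any orange, pink or red look-alike of the plate alone.

How it is judged:
By the outcome, as a careful person would: the job done as asked, in the order asked, and still so for the second after the job is handed in, with the robot touching nothing.
It also fails if it takes over 67 s, if anything falls off the work surface, if the arm or the gripper's body presses on something with over 40 N, if the wrist force passes 120 N, or if a joint passes its speed limit or range.

## Robot

A 7-joint arm with a two-finger parallel gripper is mounted at the origin on the work surface. World frame = base frame: x ahead of the robot, y to its left, z up, the work surface at z = 0. Lengths are in m, angles in rad, forces in N, time in s.
With the tool pointing down it reaches from about 0.35 to 0.9 m from the base axis. Payload 7.2 kg.
Tool frame: the origin (TCP) lies on the centre line of the jaws, within the pads' length; the fingertips stand ctrl.nose_length ahead of it and the grasp point (between the pads) lies 11 mm behind it (ctrl.nose_length is the distance from the TCP to the fingertips, in m); y points along the fingers, x is the direction in which the jaws open and shut, and the axes are right-handed (so a half turn about y gives the same grasp; the last joint's range is limited). The gripper opens to 88 mm and grips with 3 to 60 N. Pads are 20 mm wide; open, the fingers measure 115 mm over their backs; the gripper's body (75 mm by 178 mm) begins 61 mm behind the grasp point.
Start: joints at [1.112, 0.411, -0.013, 1.596, 0.006, 1.134, -0.082], TCP at [0.238, -0.578, 0.231] pointing down, gripper open.
Joint ranges: [-2.95, 2.95], [-0.29, 1.99], [-1.47, 1.44], [0.14, 2.54], [-1.03, 4.17], [0.13, 1.85], [-2.86, 2.86]. Speed limits (rad/s): [2.39, 2.39, 3.01, 3.01, 3.14, 3.14, 3.14].

## Interface

Orientations are given as a unit quaternion [x, y, z, w].
In Python, from station import ctrl gives the robot as it stands. The module is installed in compiled form; this text tells all that it offers.
- The arm moves only by the tool send_rows, never from a script. Its argument "increments" is a list of rows, each a list of 2 entries, a list of its own where there are three numbers: the shift along the tool's x, y, z in cm, then the turn, a rotation vector about the tool's x, y, z in degrees. In form: [[[tx, ty, tz], [ax, ay, az]], ...]. A call has 1 to 10 rows; each row shifts and turns the commanded pose from where the row before left it, along the tool's axes as they then stand; what a row does not reach is not made up. A row lasts 1/10 s, in which the tool goes at most 50 mm and 8.59 degrees, less where a joint would pass 70% of its speed; a pose out of reach is approached as far as the arm can. A call with a gripper value outside its range is refused whole. "grip" is the closure, from 0 (fully open) to 1 (shut), set as the call begins (left out, the last holds). The fingers move at their own pace and stop on an object; "squeeze" is the grip in N (left out, the last holds). Time passes only in rows, so rows that do not move let the fingers close. It gives the time, the measured TCP pose, the force and the opening at its end, in the units of the state.
- ctrl.get_obs(): the state, without advancing time (a new reading comes with each control period).
- ctrl.get_image(name): name is "side" or "top" or "wrist"; returns a dict with "pixels" (400x640x3 uint8, red, green, blue), "intrinsics" (3x3 intrinsics, pixels), "extrinsics" (4x4, takes a point from camera to world coordinates); the wrist camera has in their place "T_tool_cam" (4x4, takes a point from camera to tool coordinates, whose origin is the TCP and whose axes are the tool frame's). Camera axes: x right, y down, z forward; pixel columns grow to the right and rows downward; lengths in m; the calibration is good to about 2 mm. A picture is of the moment at which its call begins: read the wrist's pose just before it. There is no depth.
- ctrl.hand_in(): hands the job in, once; it reports no verdict.
The state is a dict: "time": time; "q": joint angles; "joint_vel": joint speeds; "joint_torque": joint torques, N m; "tool_pos": TCP position; "ee_rot": TCP orientation; "force": force on the tool from outside, world axes, zero at the start; "moment": the same for the moment, N m; "width": finger opening in m.
Only numpy, scipy, OpenCV 4.12 (cv2) and the standard library are available. Lean on these libraries where they do the work, as an engineer would, in place of code of your own. Each camera call takes 0.05 s, during which the arm holds its last target.

## Working session

There is one attempt and no reset: what is moved stays moved. The work goes in short steps, Python scripts to look and compute and a tool call to move; the robot and the scene stay as the last step left them, time stands still between calls to the robot, and variables do not carry over. Pictures are saved under pics/ and viewed, and the job is handed in when it is done.

Besides the shell and the picture viewer there is one more tool, called after ">>>" by a JSON object that holds its "fn" and its "kwargs", one argument or row to a line. send_rows: Moves the arm, as the interface text tells. Its arguments: {"type":"object","properties":{"increments":{"type":"array","items":{"type":"array"}},"grip":{"type":"number"},"squeeze":{"type":"number"}},"required":["increments"]}

```bash
mkdir -p pics; cat > h.py <<'E'
import numpy as np,cv2
from station import ctrl
from scipy.spatial.transform import Rotation as R
def cam(n):
    o=ctrl.get_obs(); d=ctrl.get_image(n)
    K=np.array(d['intrinsics'])
    if n=='wrist':
        T=np.eye(4);T[:3,:3]=R.from_quat(o['ee_rot']).as_matrix();T[:3,3]=o['tool_pos'];E=T@np.array(d['T_tool_cam'])
    else: E=np.array(d['extrinsics'])
    return np.array(d['pixels']),K,E
def ray(K,E,p,z):
    d=E[:3,:3]@np.linalg.inv(K)@np.array([p[0],p[1],1.]);o=E[:3,3]
    return o+d*(z-o[2])/d[2]
def proj(K,E,P):
    c=np.linalg.inv(E)@np.append(P,1);u=K@c[:3];return u[:2]/u[2]
def save(n,im): cv2.imwrite('pics/'+n+'.png',im[:,:,::-1])
E
python3 - <<'E'
from h import *
o=ctrl.get_obs();print(o,ctrl.nose_length)
for n in ['side','top','wrist']:
    im,K,X=cam(n);save(n+'0',im);np.savez(n+'0.npz',im=im,K=K,X=X);print(n,K.round(1).tolist(),X.round(3).tolist())
E
```

```text
{'time': 0.0, 'q': array([ 1.11182908,  0.41192889, -0.01269639,  1.59703287,  0.0056059 ,
        1.13429621, -0.08221422]), 'joint_vel': array([ 0.00131337,  0.00034588,  0.00083826, -0.00080252, -0.00141495,
        0.00088381, -0.00046827]), 'joint_torque': array([ 1.98718499e-04, -5.87940466e+01,  6.41766507e-01, -2.91073090e+01,
       -5.37857332e-02,  1.82904163e-02,  1.18196799e-04]), 'tool_pos': array([ 0.23782581, -0.57745199,  0.22979566]), 'ee_rot': array([-0.5872753 ,  0.3939178 , -0.39291319,  0.58783987]), 'force': array([ 0.31212452,  0.08911457, -0.24542229]), 'moment': array([0.01742168, 0.01557313, 0.01366574]), 'width': 0.08781789257030276} 0.008
side [[371.8, 0.0, 318.4], [0.0, 371.8, 198.3], [0.0, 0.0, 1.0]] [[0.993, -0.09, 0.082, 0.452], [-0.122, -0.726, 0.676, -0.724], [-0.001, -0.681, -0.732, 0.85], [0.0, 0.0, 0.0, 1.0]]
top [[431.7, 0.0, 323.0], [0.0, 431.7, 201.9], [0.0, 0.0, 1.0]] [[0.003, -0.985, 0.173, 0.296], [-1.0, -0.004, -0.008, -0.016], [0.008, -0.173, -0.985, 1.624], [0.0, 0.0, 0.0, 1.0]]
wrist [[332.2, 0.0, 316.5], [0.0, 332.2, 200.1], [0.0, 0.0, 1.0]] [[0.381, -0.895, -0.231, 0.3], [-0.924, -0.37, -0.093, -0.551], [-0.002, 0.249, -0.968, 0.383], [0.0, 0.0, 0.0, 1.0]]
```

View pics/side0.png

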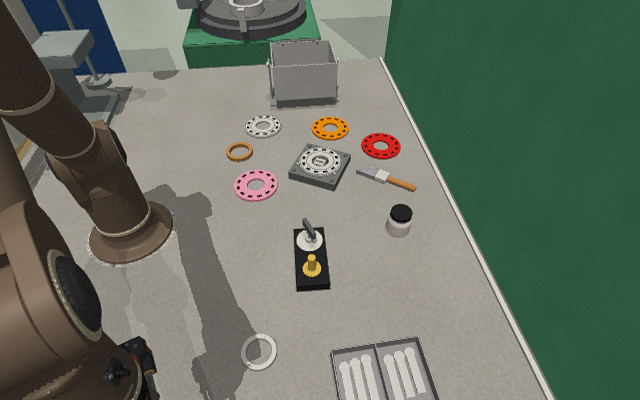

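View pics/top0.png

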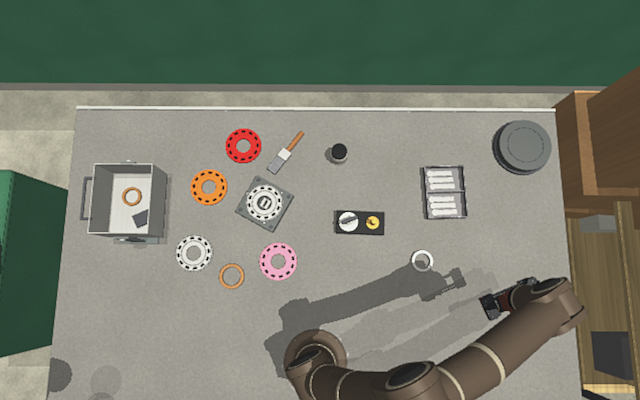

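View pics/wrist0.png

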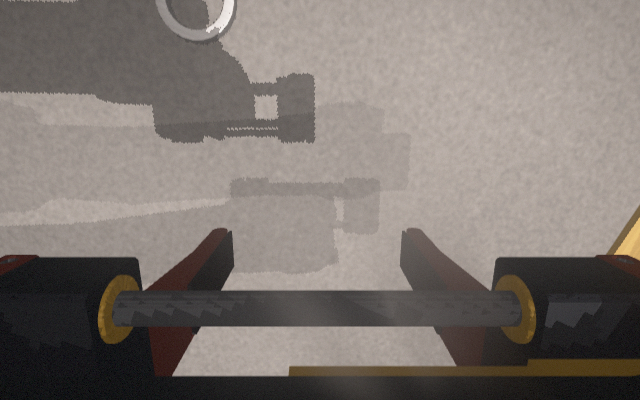

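```bash
python3 - <<'E'
from h import *
s=np.load('side0.npz');t=np.load('top0.npz')
a=cv2.resize(t['im'][170:250,220:400],None,fx=4.4,fy=4.4,interpolation=2)
save('crop_t',a)
a=cv2.resize(s['im'][135:300,235:365],None,fx=3.6,fy=3.6,interpolation=2)
save('crop_s',a)
o=ctrl.get_obs();print(R.from_quat(o['ee_rot']).as_matrix().round(3))
for p,z in [((265,202),.04),((194,253),.01),((348,222),.035),((373,222),.05)]: print(p,ray(t['K'],t['X'],p,z).round(3))
for p,z in [((320,160),.04),((309,241),.035)]: print(p,ray(s['K'],s['X'],p,z).round(3))
E
```

```text
[[ 0.381 -0.001  0.925]
 [-0.925  0.001  0.381]
 [-0.001 -1.    -0.   ]]
(265, 202) [0.572 0.187 0.04 ]
(194, 253) [0.384 0.449 0.01 ]
(348, 222) [ 0.499 -0.122  0.035]
(373, 222) [ 0.498 -0.212  0.05 ]
(320, 160) [0.57  0.195 0.04 ]
(309, 241) [ 0.5   -0.125  0.035]
```

View pics/crop_t.png

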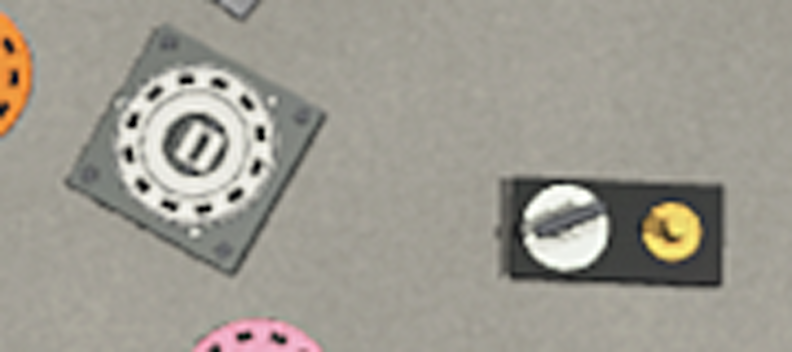

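View pics/crop_s.png

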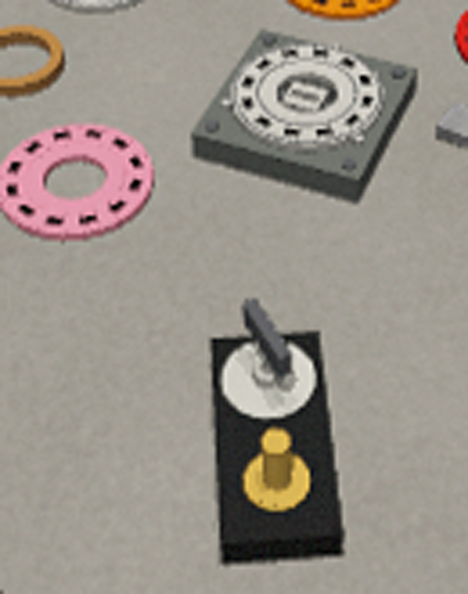

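The plate on the fixture is at top pixel (265,203), and the bare white one at (194,253) is the reject. The orange, red and pink plates are look-alikes. The hold-down is the T-handle on the white cup at (348,222), next to the brass gauge at (373,222). I'll move above the hold-down to get a close view.

>>> {"fn": "send_rows", "kwargs": {
  "increments": [
    [[-2.9,0,3.8],[0,0,0]],
    [[-2.9,0,3.8],[0,0,0]],
    [[-2.9,0,3.8],[0,0,0]],
    [[-2.9,0,3.8],[0,0,0]],
    [[-2.9,0,3.8],[0,0,0]],
    [[-2.9,0,3.8],[0,0,0]],
    [[-2.9,0,3.8],[0,0,0]],
    [[-2.9,0,3.8],[0,0,0]],
    [[-2.9,0,3.8],[0,0,0]],
    [[-2.9,0,3.8],[0,0,0]]
  ],
  "grip": 0
}}

```text
time: 1.15
tool_pos: [0.4795, -0.1633, 0.2307]
ee_rot: [0.588, -0.393, 0.394, -0.587]
force: [1.0, -0.6, 0.2]
width: 0.0878
```

>>> {"fn": "send_rows", "kwargs": {
  "increments": [
    [[-2.9,0,3.8],[0,-8.3,0]],
    [[0,0,0],[0,-8.3,0]],
    [[0,0,0],[0,-8.3,0]],
    [[0,0,0],[0,-8.3,0]],
    [[0,0,0],[0,-8.3,0]],
    [[0,0,0],[0,-8.3,0]],
    [[0,0,0],[0,-8.3,0]],
    [[0,0,0],[0,-8.3,0]],
    [[0,0,0],[0,-8.3,0]],
    [[0,0,0],[0,-8.3,0]]
  ]
}}

```text
time: 2.15
tool_pos: [0.5028, -0.1237, 0.2304]
ee_rot: [-0.7, -0.097, 0.097, 0.701]
force: [0.1, -0.8, -0.2]
width: 0.0879
```

```bash
python3 - <<'E'
from h import *
im,K,X=cam('wrist');save('w1',im);np.savez('w1.npz',im=im,K=K,X=X)
o=ctrl.get_obs();print(o['time'],o['tool_pos'],o['q'],R.from_quat(o['ee_rot']).as_matrix().round(3))
E
```

```text
2.2 [ 0.502808   -0.12378381  0.23039525] [ 0.58889726  0.27711768 -0.53214758  1.82610359  0.15807758  1.08089686
  0.28182271] [[ 0.96  -0.001 -0.279]
 [ 0.279 -0.     0.96 ]
 [-0.001 -1.     0.   ]]
```

View pics/w1.png

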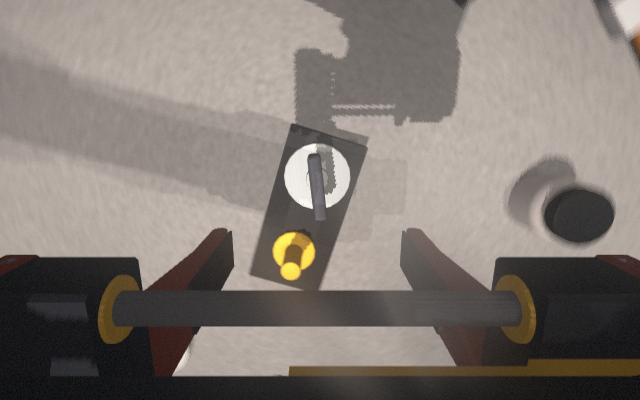

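```bash
python3 - <<'E'
from h import *
d=np.load('w1.npz');im,K,X=d['im'],d['K'],d['X']
a=cv2.resize(im[115:295,240:380],None,fx=4,fy=4,interpolation=2)[:600]
save('w1c',im[115:265,255:385].repeat(4,0).repeat(4,1))
hsv=cv2.cvtColor(im,cv2.COLOR_RGB2HSV)
m=((hsv[:,:,2]>175)&(hsv[:,:,1]<40)).astype(np.uint8);m[:135]=0;m[215:]=0;m[:,:275]=0;m[:,360:]=0
c=max(cv2.findContours(m,0,1)[0],key=cv2.contourArea)
h=cv2.convexHull(c);print(cv2.fitEllipse(h),cv2.minEnclosingCircle(h))
e=cv2.fitEllipse(h);print(ray(K,X,e[0],.035))
E
```

```text
((315.1565246582031, 176.14027404785156), (62.32456970214844, 64.57473754882812), 171.7749786376953) ((314.75, 176.0), 32.35071563720703)
[ 0.49987284 -0.11864848  0.035     ]
```

View pics/w1c.png

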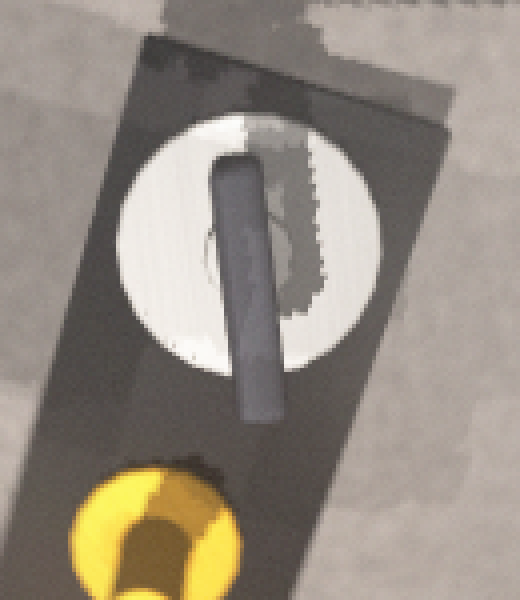

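```bash
python3 - <<'E'
from h import *
d=np.load('w1.npz');im,K,X=d['im'],d['K'],d['X']
f=lambda p,z:ray(K,X,(255+p[0]/4-.4,115+p[1]/4-.4),z)
a=f((238,166),.096);b=f((263,421),.096);v=a-b
print(a,b,(a+b)/2,np.hypot(*v[:2]),np.degrees(np.arctan2(v[1],v[0])))
c=f((248.5,245),.035);print('flange',c)
t=np.load('top0.npz')
# edges of bar
for p,q in [((211,185),(238,420)),((263,180),(285,418))]:
  a,b=f(p,.096),f(q,.096);v=a-b;print(np.degrees(np.arctan2(v[1],v[0])))
T=ctrl.get_obs();r=R.from_quat(T['ee_rot']).as_matrix()
print('TCP->flange in tool cm',r.T@(c-T['tool_pos'])*100)
E
```

```text
[ 0.49157557 -0.09131288  0.096     ] [ 0.51263348 -0.14541222  0.096     ] [ 0.50210453 -0.11836255  0.096     ] 0.05805318979239832 111.26823343122356
flange [ 0.50139389 -0.11789353  0.035     ]
111.9170428680866
111.20057745772169
TCP->flange in tool cm [ 0.03932693 19.5395684   0.60308612]
```

The wrist crop shows the dark bar lying over the white flange. Its top face runs from about pixel (314,156) to (320,220). That puts the handle centre at about (0.502, -0.118) with its axis at 111°, and the flange centre agrees. I'll align with it and descend.

>>> {"fn": "send_rows", "kwargs": {
  "increments": [
    [[0.06,0,0.57],[0,-5.1,0]],
    [[0,3,0],[0,0,0]],
    [[0,3.5,0],[0,0,0]],
    [[0,3.5,0],[0,0,0]],
    [[0,2.5,0],[0,0,0]],
    [[0,1.0,0],[0,0,0]],
    [[0,0.8,0],[0,0,0]],
    [[0,0.8,0],[0,0,0]],
    [[0,0.7,0],[0,0,0]],
    [[0,0,0],[0,0,0]]
  ]
}}

```text
time: 3.2
tool_pos: [0.502, -0.1181, 0.0724]
ee_rot: [0.696, 0.126, -0.126, -0.696]
force: [-0.1, 0.0, 0.2]
width: 0.0877
```

```bash
python3 - <<'E'
from h import *
im,K,X=cam('wrist');save('w2',im);np.savez('w2.npz',im=im,K=K,X=X)
o=ctrl.get_obs();print(o['time'],o['tool_pos'],o['force'],R.from_quat(o['ee_rot']).as_matrix().round(3))
E
```

```text
3.25 [ 0.50222826 -0.11810313  0.07283232] [ 0.10295867 -0.3164929   0.54959877] [[ 0.937  0.    -0.35 ]
 [ 0.35  -0.     0.937]
 [ 0.    -1.    -0.   ]]
```

View pics/w2.png

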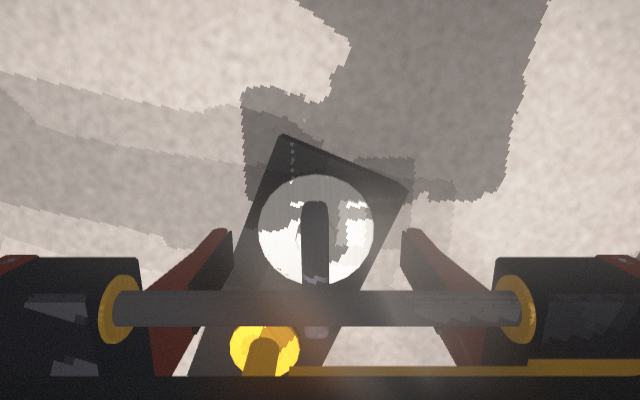

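The bar stands upright in the image, midway between the jaws at columns 302–329, so I'll close.

>>> {"fn": "send_rows", "kwargs": {
  "increments": [
    [[0,0,0],[0,0,0]],
    [[0,0,0],[0,0,0]],
    [[0,0,0],[0,0,0]],
    [[0,0,0],[0,0,0]],
    [[0,0,0],[0,0,0]],
    [[0,0,0],[0,0,0]],
    [[0,0,0],[0,0,0]],
    [[0,0,0],[0,0,0]]
  ],
  "grip": 1,
  "squeeze": 50
}}

```text
time: 4.05
tool_pos: [0.5021, -0.118, 0.0726]
ee_rot: [-0.696, -0.126, 0.126, 0.696]
force: [-0.1, -0.1, -0.2]
width: 0.0275
```

>>> {"fn": "send_rows", "kwargs": {
  "increments": [
    [[0,0,0],[0,0,0]],
    [[0,0,0],[0,0,0]],
    [[0,0,0],[0,0,0]],
    [[0,0,0],[0,0,0]],
    [[0,0,0],[0,0,0]]
  ]
}}

```text
time: 4.55
tool_pos: [0.502, -0.1181, 0.0726]
ee_rot: [0.696, 0.126, -0.126, -0.696]
force: [-0.8, -0.3, 0.6]
width: 0.0119
```

The width is 11.9 mm, so the bar is held. I'll lift it, then move so the camera looks down on the fixture from just short of it.

>>> {"fn": "send_rows", "kwargs": {
  "increments": [
    [[0,-1,0],[0,0,0]],
    [[0,-2,0],[0,0,0]],
    [[0,-3,0],[0,0,0]],
    [[0,-3,0],[0,0,0]],
    [[0,-3,0],[0,0,0]],
    [[0,-1,0],[0,0,0]],
    [[2.5,0,2.5],[0,0,0]],
    [[3,0,3],[0,0,0]],
    [[3,0,3],[0,0,0]],
    [[3,0,3],[0,0,0]]
  ]
}}

```text
time: 5.55
tool_pos: [0.5696, 0.0311, 0.2018]
ee_rot: [0.696, 0.125, -0.126, -0.696]
force: [1.0, -0.1, -3.0]
width: 0.0118
```

>>> {"fn": "send_rows", "kwargs": {
  "increments": [
    [[3,0,3],[0,0,0]],
    [[2.5,0,2.5],[0,0,0]],
    [[0.3,0,0.7],[0,0,0]],
    [[0,0,0],[0,0,0]],
    [[0,0,0],[0,0,0]]
  ]
}}

```text
time: 6.05
tool_pos: [0.6016, 0.1067, 0.2018]
ee_rot: [0.696, 0.125, -0.126, -0.695]
force: [-0.6, -0.6, -3.6]
width: 0.0116
```

```bash
python3 - <<'E'
from h import *
im,K,X=cam('wrist');save('w3',im);np.savez('w3.npz',im=im,K=K,X=X)
im,K,X=cam('side');save('s3',cv2.resize(im[100:300,200:440],None,fx=3,fy=3))
o=ctrl.get_obs();print(o['time'],o['tool_pos'],o['force'],o['width'],R.from_quat(o['ee_rot']).as_matrix().round(3))
E
```

```text
6.15 [0.60195876 0.1060586  0.20233889] [-0.62333122 -0.24515654 -2.83106051] 0.012163383711859656 [[ 0.938 -0.001 -0.348]
 [ 0.348 -0.001  0.938]
 [-0.001 -1.    -0.001]]
```

View pics/w3.png

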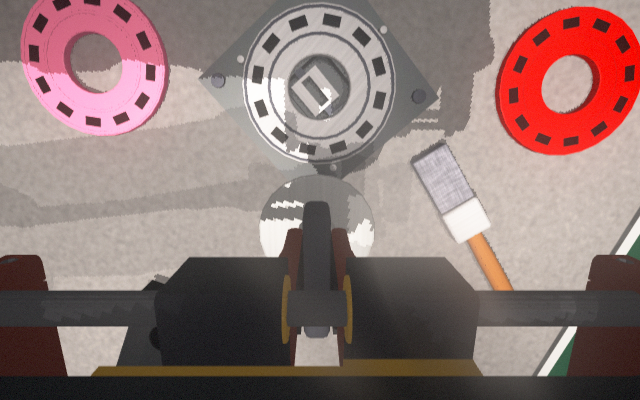

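View pics/s3.png

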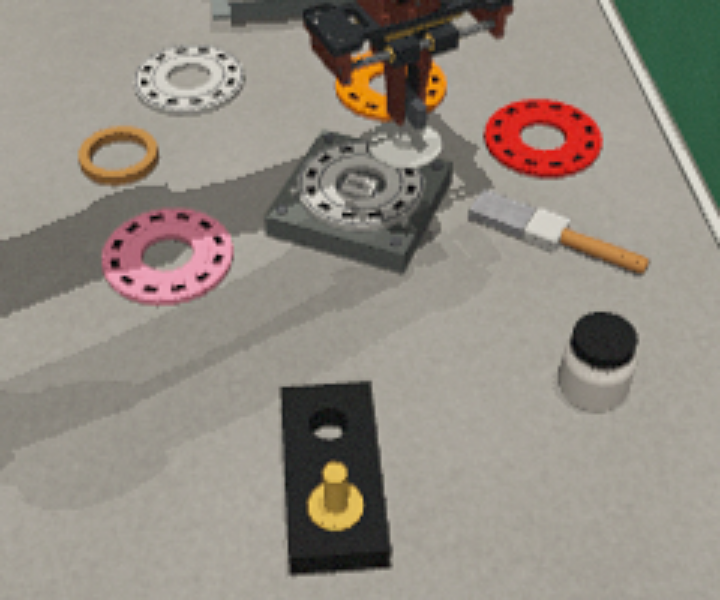

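```bash
python3 - <<'E'
from h import *
d=np.load('w3.npz');im,K,X=d['im'],d['K'],d['X']
save('w3c',cv2.resize(im[40:130,270:370],None,fx=6.4,fy=6.4,interpolation=1))
save('w3d',cv2.resize(im[0:180,200:450],None,fx=3.2,fy=3.2,interpolation=1))
E
```

```text
(no output)
```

View pics/w3c.png

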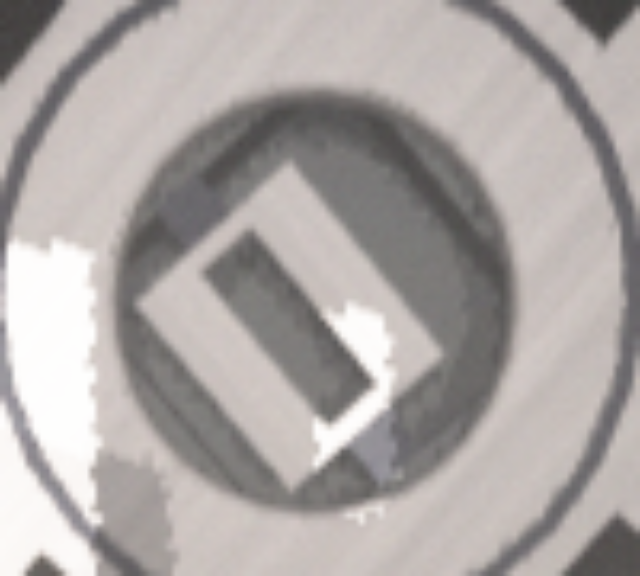

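View pics/w3d.png

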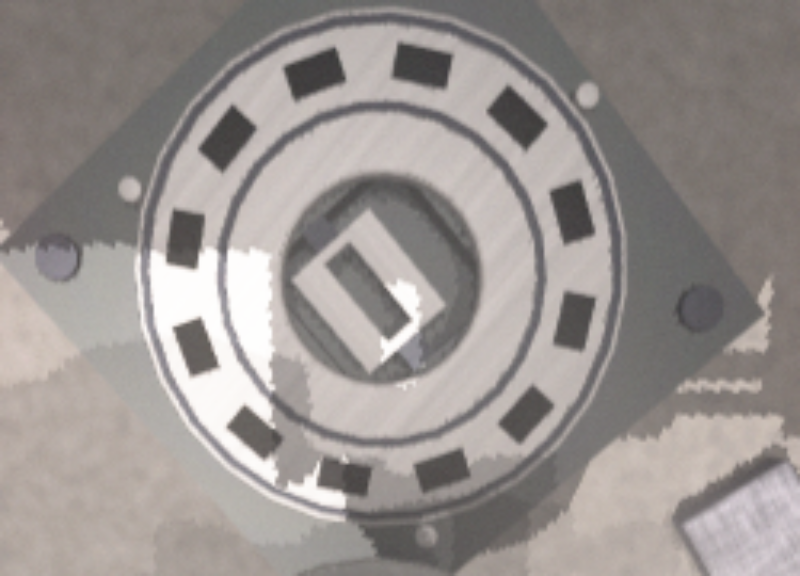

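```bash
python3 - <<'E'
from h import *
d=np.load('w3.npz');im,K,X=d['im'],d['K'],d['X']
f=lambda p,z=.039:ray(K,X,(270+(p[0]+.5)/6.4-.5,40+(p[1]+.5)/6.4-.5),z)
def ang(a,b): v=a-b;return np.degrees(np.arctan2(v[1],v[0]))
for name,Q in [('rec',[(292,160),(442,352),(292,490),(137,302)]),('slot',[(250,230),(375,383),(332,424),(204,270)])]:
    P=np.array([f(q) for q in Q]);print(name,P.mean(0).round(4),'long',ang(P[0],P[1]),ang(P[3],P[2]),'short',ang(P[0],P[3]),ang(P[1],P[2]),[np.linalg.norm(P[i]-P[(i+1)%4]).round(4) for i in range(4)])
print('borecirc',f((316,300),.040))
# bore centre by outer plate circle: w3d
g=lambda p,z=.04:ray(K,X,(200+(p[0]+.5)/3.2-.5,(p[1]+.5)/3.2-.5),z)
print([g(p) for p in [(383,265)]], 'fix corners',[g(p,.03).round(4) for p in [(0,245),(763,315)]])
o=ctrl.get_obs();print(o['tool_pos'])
# flange seen in w3: left/right 260..375
for z in (.148,.153,.158): print(ray(K,X,(317,230),z), np.linalg.norm(ray(K,X,(260,230),z)-ray(K,X,(374.5,230),z)))
E
```

```text
rec [0.5688 0.1903 0.039 ] long 150.33270593735136 150.8246279714683 short 61.00982337477461 62.18434916004618 [np.float64(0.0332), np.float64(0.0285), np.float64(0.0338), np.float64(0.0288)]
slot [0.5688 0.1903 0.039 ] long 151.22337554659597 151.41550154151614 short 59.64488149241038 63.111726538210945 [np.float64(0.0271), np.float64(0.0083), np.float64(0.0276), np.float64(0.0084)]
borecirc [0.57088312 0.19496167 0.04      ]
[array([0.57001839, 0.19826171, 0.04      ])] fix corners [array([0.4644, 0.1656, 0.03  ]), array([0.6787, 0.225 , 0.03  ])]
[0.60195876 0.1060586  0.20233889]
[0.60377104 0.1023916  0.148     ] 0.07543268041272444
[0.60315587 0.10405641 0.153     ] 0.07361112998382446
[0.60254071 0.10572122 0.158     ] 0.07178957955492458
```

The crop shows the receptacle top centred near pixel (316,90), with its slot long axis at 151°. It sits about 5 mm off the plate's centre along -fixture y. I'll align the yaw with the slot, drop lower, and look again so the slot's centreline can be compared directly with the held tool.

>>> {"fn": "send_rows", "kwargs": {
  "increments": [
    [[0,0,0],[0,-8.1,0]],
    [[0,0,0],[0,-8.1,0]],
    [[0,0,0],[0,-8.1,0]],
    [[0,0,0],[0,-8.1,0]],
    [[0,0,0],[0,-8.2,0]],
    [[2.5,1,-0.8],[0,0,0]],
    [[2.5,2,-0.8],[0,0,0]],
    [[0.8,2,-0.4],[0,0,0]],
    [[0,1,0],[0,0,0]],
    [[0,0,0],[0,0,0]]
  ]
}}

```text
time: 7.15
tool_pos: [0.6466, 0.1473, 0.1409]
ee_rot: [-0.609, -0.358, 0.36, 0.609]
force: [-0.1, -0.1, -3.9]
width: 0.0118
```

```bash
python3 - <<'E'
from h import *
im,K,X=cam('wrist');save('w4',im);np.savez('w4.npz',im=im,K=K,X=X)
save('w4c',cv2.resize(im[40:140,260:380],None,fx=6,fy=6,interpolation=1))
o=ctrl.get_obs();print(o['time'],o['tool_pos'],o['q'].round(2),o['force'],R.from_quat(o['ee_rot']).as_matrix().round(3))
E
```

```text
7.2 [0.64712998 0.14767526 0.1422491 ] [ 0.15  0.66 -0.69  1.55  0.45  1.1   0.42] [-0.54083873  0.36260409 -2.42467111] [[ 0.485 -0.001 -0.875]
 [ 0.875 -0.001  0.485]
 [-0.002 -1.     0.001]]
```

View pics/w4.png

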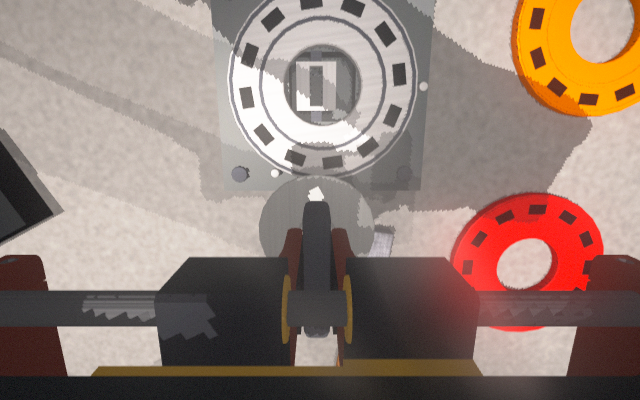

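View pics/w4c.png

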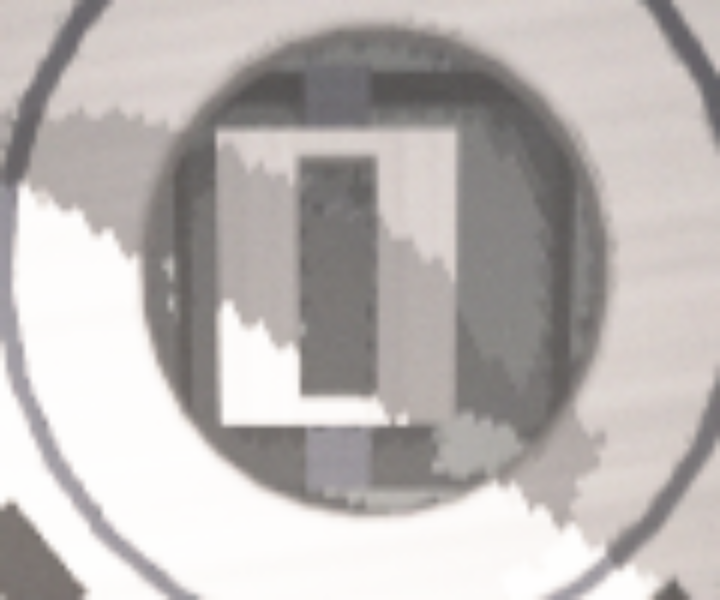

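```bash
python3 - <<'E'
from h import *
d=np.load('w4.npz');im,K,X=d['im'],d['K'],d['X']
f=lambda p,z=.039:ray(K,X,(260+(p[0]+.5)/6-.5,40+(p[1]+.5)/6-.5),z)
o=ctrl.get_obs();r=R.from_quat(o['ee_rot']).as_matrix();t=o['tool_pos']
L=lambda P:(r.T@(P-t)*1000).round(2)
print('slot',f((338,276)),L(f((338,276))))
for Q in [((217,128),(221,425)),((457,128),(457,425)),((300,155),(301,396)),((378,155),(378,396))]:
    a,b=L(f(Q[0])),L(f(Q[1]));print(a,b,np.degrees(np.arctan2((a-b)[0],(a-b)[2])))
# held flange, at top face z
zf=t[2]-.0426+.005
for p in [(259.5,230),(374.5,230),(317,176)]: print(p,L(ray(K,X,p,zf)))
zh=t[2]+.0104+.013
for p in [(303,225),(331,225),(317,202)]: print(p,L(ray(K,X,p,zh)))
save('w4h',cv2.resize(im[165:265,250:385],None,fx=5,fy=5,interpolation=1))
E
```

```text
slot [0.5686421  0.19064255 0.039     ] [ -0.27 103.31  89.41]
[-14.73 103.35 106.18] [-14.74 103.33  71.92] 0.016723811408620743
[ 13.94 103.3  106.18] [ 14.45 103.27  71.93] -0.8531003840070266
[ -4.83 103.33 103.16] [ -4.83 103.31  75.37] 0.0
[  4.52 103.31 103.16] [  4.66 103.29  75.38] -0.28874518448008174
(259.5, 230) [-34.06  37.66   1.29]
(374.5, 230) [35.25 37.54  1.41]
(317, 176) [ 0.59 37.62 34.32]
(303, 225) [ -5.08 -23.37  24.96]
(331, 225) [  6.32 -23.39  24.98]
(317, 202) [  0.61 -23.38  34.65]
```

View pics/w4h.png

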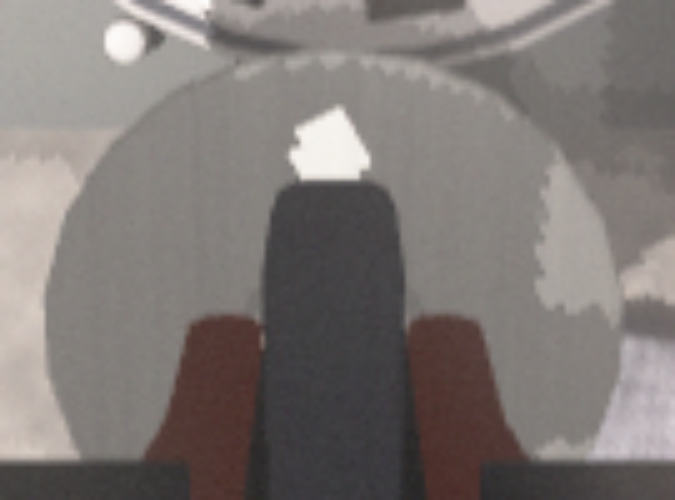

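The slot lies straight ahead, from about pixel (310,66) to (323,106), and is parallel to the tool's z axis. Measured against the held cup and bar, it is -0.85 mm in tool x and +90.9 mm in tool z. I'll move over it and descend to just above contact.

>>> {"fn": "send_rows", "kwargs": {
  "increments": [
    [[-0.09,0,2],[0,0,0]],
    [[0,0,3],[0,0,0]],
    [[0,0,2.6],[0,0,0]],
    [[0,0,1.5],[0,0,0]],
    [[0,1,0],[0,0,0]],
    [[0,1.5,0],[0,0,0]],
    [[0,1.2,0],[0,0,0]],
    [[0,0.7,0],[0,0,0]],
    [[0,0,0],[0,0,0]],
    [[0,0,0],[0,0,0]]
  ]
}}

```text
time: 8.2
tool_pos: [0.5678, 0.1925, 0.0982]
ee_rot: [-0.609, -0.359, 0.359, 0.609]
force: [-0.6, 0.2, -2.2]
width: 0.012
```

```bash
python3 - <<'E'
from h import *
im,K,X=cam('wrist');save('w5',im)
im,K,X=cam('side');save('s5',cv2.resize(im[120:200,270:370],None,fx=7,fy=7,interpolation=2))
for i in range(2):
  o=ctrl.get_obs();print(o['time'],o['tool_pos'],o['force'],o['moment'],R.from_quat(o['ee_rot']).as_matrix().round(3))
E
```

```text
8.3 [0.56800603 0.19280984 0.09891849] [-0.26082732 -0.65591639 -2.84628228] [-0.00295548 -0.16390298 -0.03040648] [[ 0.484  0.    -0.875]
 [ 0.875  0.     0.484]
 [ 0.001 -1.    -0.   ]]
8.3 [0.56800603 0.19280984 0.09891849] [-0.26082732 -0.65591639 -2.84628228] [-0.00295548 -0.16390298 -0.03040648] [[ 0.484  0.    -0.875]
 [ 0.875  0.     0.484]
 [ 0.001 -1.    -0.   ]]
```

View pics/s5.png

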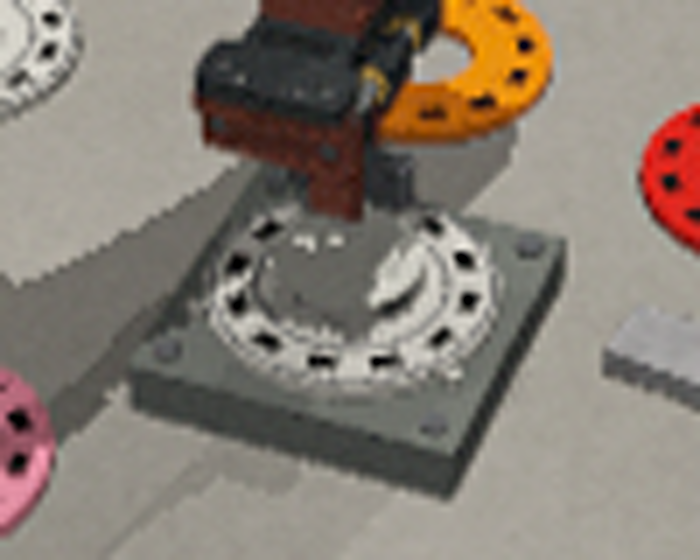

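View pics/w5.png

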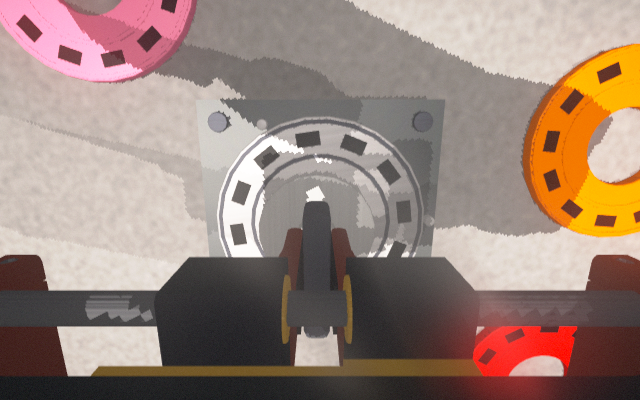

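>>> {"fn": "send_rows", "kwargs": {
  "increments": [
    [[0,0,0],[0,0,0]]
  ]
}}

```text
time: 8.4
tool_pos: [0.568, 0.1928, 0.0991]
ee_rot: [0.609, 0.36, -0.359, -0.609]
force: [0.5, 0.2, -3.6]
width: 0.0117
```

>>> {"fn": "send_rows", "kwargs": {
  "increments": [
    [[0,0,0],[0,0,0]]
  ]
}}

```text
time: 8.5
tool_pos: [0.5679, 0.1927, 0.0991]
ee_rot: [0.609, 0.36, -0.359, -0.609]
force: [-0.6, 1.0, -2.7]
width: 0.0116
```

>>> {"fn": "send_rows", "kwargs": {
  "increments": [
    [[0,0,0],[0,0,0]]
  ]
}}

```text
time: 8.6
tool_pos: [0.5678, 0.1926, 0.0989]
ee_rot: [0.609, 0.36, -0.359, -0.609]
force: [0.4, 0.0, -2.9]
width: 0.0118
```

>>> {"fn": "send_rows", "kwargs": {
  "increments": [
    [[0,0,0],[0,0,0]]
  ]
}}

```text
time: 8.7
tool_pos: [0.5677, 0.1926, 0.0988]
ee_rot: [0.609, 0.359, -0.359, -0.609]
force: [-0.0, -0.1, -2.5]
width: 0.0117
```

The arm was still settling when I took the last picture. World coordinates, and the ring's column in this picture, say the slot is still 2 mm off in tool -x. I'll correct that.

>>> {"fn": "send_rows", "kwargs": {
  "increments": [
    [[-0.2,0,0],[0,0,0]],
    [[0,0,0],[0,0,0]],
    [[0,0,0],[0,0,0]],
    [[0,0,0],[0,0,0]]
  ]
}}

```text
time: 9.1
tool_pos: [0.5667, 0.1909, 0.0987]
ee_rot: [0.609, 0.359, -0.359, -0.609]
force: [-0.4, 0.1, -3.7]
width: 0.0116
```

>>> {"fn": "send_rows", "kwargs": {
  "increments": [
    [[0,0.2,0],[0,0,0]],
    [[0,0.1,0],[0,0,0]],
    [[0,0,0],[0,0,0]],
    [[0,0,0],[0,0,0]]
  ]
}}

```text
time: 9.5
tool_pos: [0.5667, 0.1909, 0.0956]
ee_rot: [-0.609, -0.359, 0.359, 0.609]
force: [-0.4, -0.3, -2.7]
width: 0.0118
```

>>> {"fn": "send_rows", "kwargs": {
  "increments": [
    [[0,0.1,0],[0,0,0]],
    [[0,0.1,0],[0,0,0]],
    [[0,0.1,0],[0,0,0]],
    [[0,0.1,0],[0,0,0]],
    [[0,0,0],[0,0,0]],
    [[0,0,0],[0,0,0]]
  ]
}}

```text
time: 10.1
tool_pos: [0.5667, 0.1909, 0.0916]
ee_rot: [-0.609, -0.359, 0.359, 0.609]
force: [0.1, 0.1, -3.4]
width: 0.0114
```

>>> {"fn": "send_rows", "kwargs": {
  "increments": [
    [[0,0.05,0],[0,0,0]],
    [[0,0,0],[0,0,0]],
    [[0,0,0],[0,0,0]]
  ]
}}

```text
time: 10.4
tool_pos: [0.5667, 0.1908, 0.0912]
ee_rot: [0.609, 0.359, -0.359, -0.609]
force: [-0.1, 0.2, -3.4]
width: 0.0118
```

>>> {"fn": "send_rows", "kwargs": {
  "increments": [
    [[0,0.05,0],[0,0,0]],
    [[0,0,0],[0,0,0]]
  ]
}}

```text
time: 10.6
tool_pos: [0.5666, 0.1908, 0.0906]
ee_rot: [0.609, 0.359, -0.359, -0.609]
force: [1.1, -0.2, -3.2]
width: 0.0115
```

>>> {"fn": "send_rows", "kwargs": {
  "increments": [
    [[0,0.05,0],[0,0,0]],
    [[0,0,0],[0,0,0]]
  ]
}}

```text
time: 10.8
tool_pos: [0.5666, 0.1908, 0.0901]
ee_rot: [0.609, 0.359, -0.359, -0.609]
force: [-1.1, -0.3, -3.3]
width: 0.0119
```

>>> {"fn": "send_rows", "kwargs": {
  "increments": [
    [[0,0.05,0],[0,0,0]],
    [[0,0,0],[0,0,0]]
  ]
}}

```text
time: 11.0
tool_pos: [0.5666, 0.1908, 0.0896]
ee_rot: [0.609, 0.359, -0.359, -0.609]
force: [-0.0, -0.0, -2.5]
width: 0.0119
```

>>> {"fn": "send_rows", "kwargs": {
  "increments": [
    [[0,0.05,0],[0,0,0]],
    [[0,0.05,0],[0,0,0]],
    [[0,0,0],[0,0,0]]
  ]
}}

```text
time: 11.3
tool_pos: [0.5667, 0.1908, 0.0886]
ee_rot: [0.609, 0.359, -0.359, -0.609]
force: [-0.9, -0.5, -2.8]
width: 0.0117
```

>>> {"fn": "send_rows", "kwargs": {
  "increments": [
    [[0,0.05,0],[0,0,0]],
    [[0,0.05,0],[0,0,0]],
    [[0,0,0],[0,0,0]]
  ]
}}

```text
time: 11.6
tool_pos: [0.5666, 0.1908, 0.0875]
ee_rot: [-0.609, -0.359, 0.359, 0.609]
force: [-0.0, -0.2, -4.2]
width: 0.0115
```

>>> {"fn": "send_rows", "kwargs": {
  "increments": [
    [[0,0.05,0],[0,0,0]],
    [[0,0.05,0],[0,0,0]],
    [[0,0,0],[0,0,0]]
  ]
}}

```text
time: 11.9
tool_pos: [0.5666, 0.1908, 0.0865]
ee_rot: [0.609, 0.359, -0.359, -0.609]
force: [-0.5, 0.4, -2.4]
width: 0.0119
```

>>> {"fn": "send_rows", "kwargs": {
  "increments": [
    [[0,0.05,0],[0,0,0]],
    [[0,0.05,0],[0,0,0]],
    [[0,0,0],[0,0,0]]
  ]
}}

```text
time: 12.2
tool_pos: [0.5666, 0.1909, 0.0855]
ee_rot: [-0.609, -0.359, 0.359, 0.609]
force: [-0.1, -0.3, -3.3]
width: 0.0118
```

No contact yet with the toggle computed to be about 6 mm below the receptacle's face, so it's in the slot. I'll continue until the flange touches.

>>> {"fn": "send_rows", "kwargs": {
  "increments": [
    [[0,0.1,0],[0,0,0]],
    [[0,0.1,0],[0,0,0]],
    [[0,0,0],[0,0,0]]
  ]
}}

```text
time: 12.5
tool_pos: [0.5666, 0.1908, 0.0834]
ee_rot: [-0.609, -0.359, 0.359, 0.609]
force: [-0.9, -0.6, -2.6]
width: 0.0118
```

>>> {"fn": "send_rows", "kwargs": {
  "increments": [
    [[0,0.1,0],[0,0,0]],
    [[0,0,0],[0,0,0]]
  ]
}}

```text
time: 12.7
tool_pos: [0.5667, 0.1909, 0.0827]
ee_rot: [0.609, 0.359, -0.359, -0.609]
force: [-0.2, -0.7, -2.9]
width: 0.0119
```

>>> {"fn": "send_rows", "kwargs": {
  "increments": [
    [[0,0.1,0],[0,0,0]],
    [[0,0,0],[0,0,0]]
  ]
}}

```text
time: 12.9
tool_pos: [0.5668, 0.191, 0.082]
ee_rot: [0.609, 0.359, -0.359, -0.609]
force: [-2.0, -0.7, 2.9]
width: 0.0117
```

>>> {"fn": "send_rows", "kwargs": {
  "increments": [
    [[0,0.1,0],[0,0,0]],
    [[0,0,0],[0,0,0]]
  ]
}}

```text
time: 13.1
tool_pos: [0.5668, 0.1909, 0.0809]
ee_rot: [0.609, 0.359, -0.359, -0.609]
force: [-2.7, -0.5, 4.2]
width: 0.0114
```

The flange touched at z≈0.0825, as predicted. I'll press on to about 8 mm of compression.

>>> {"fn": "send_rows", "kwargs": {
  "increments": [
    [[0,0.1,0.05],[0,0,0]],
    [[0,0.1,0],[0,0,0]],
    [[0,0,0],[0,0,0]]
  ]
}}

```text
time: 13.4
tool_pos: [0.5667, 0.191, 0.0789]
ee_rot: [0.609, 0.36, -0.359, -0.609]
force: [-1.9, -2.0, 6.5]
width: 0.0118
```

>>> {"fn": "send_rows", "kwargs": {
  "increments": [
    [[0,0.1,0],[0,0,0]],
    [[0,0.1,0],[0,0,0]],
    [[0,0,0],[0,0,0]]
  ]
}}

```text
time: 13.7
tool_pos: [0.5667, 0.191, 0.0771]
ee_rot: [0.609, 0.36, -0.359, -0.609]
force: [-2.0, -1.9, 9.0]
width: 0.0117
```

>>> {"fn": "send_rows", "kwargs": {
  "increments": [
    [[0,0.1,0],[0,0,0]],
    [[0,0.1,0],[0,0,0]],
    [[0,0,0],[0,0,0]],
    [[0,0,0],[0,0,0]]
  ]
}}

```text
time: 14.1
tool_pos: [0.5668, 0.191, 0.0755]
ee_rot: [0.609, 0.36, -0.359, -0.609]
force: [-2.2, -2.3, 9.9]
width: 0.0118
```

>>> {"fn": "send_rows", "kwargs": {
  "increments": [
    [[0,0.06,0],[0,0,0]],
    [[0,0,0],[0,0,0]],
    [[0.01,0,0],[0,4.5,0]],
    [[0,0,0],[0,4.5,0]],
    [[0.01,0,0],[0,4.5,0]],
    [[0,0,0],[0,4.5,0]],
    [[0,0,0],[0,0,0]]
  ]
}}

```text
time: 14.8
tool_pos: [0.5675, 0.1919, 0.0753]
ee_rot: [0.658, 0.26, -0.258, -0.658]
force: [-1.0, -1.4, 9.0]
width: 0.0116
```

>>> {"fn": "send_rows", "kwargs": {
  "increments": [
    [[0.01,0,0],[0,4.5,0]],
    [[0,0,0],[0,4.5,0]],
    [[0.01,0,0],[0,4.5,0]],
    [[0,0,0],[0,4.5,0]],
    [[0.01,0,0],[0,4.5,0]],
    [[0,0,0],[0,4.5,0]],
    [[0.01,0,0],[0,4.5,0]],
    [[0,0,0],[0,4.5,0]]
  ]
}}

```text
time: 15.6
tool_pos: [0.5684, 0.1924, 0.0755]
ee_rot: [-0.705, -0.044, 0.041, 0.706]
force: [-0.1, -1.6, 10.0]
width: 0.0118
```

>>> {"fn": "send_rows", "kwargs": {
  "increments": [
    [[0.01,0,0],[0,4.5,0]],
    [[0,0,0],[0,4.5,0]],
    [[0.01,0,0],[0,4.5,0]],
    [[0,0,0],[0,4.5,0]],
    [[0.01,0,0],[0,4.5,0]],
    [[0,0,0],[0,4.5,0]],
    [[0.01,0,0],[0,4.5,0]],
    [[0,0,0],[0,4.5,0]],
    [[0,0,0],[0,0,0]],
    [[0,0,0],[0,0,0]]
  ]
}}

```text
time: 16.6
tool_pos: [0.569, 0.1922, 0.0756]
ee_rot: [-0.684, 0.175, -0.178, 0.686]
force: [0.8, 0.4, 9.5]
width: 0.0118
```

```bash
python3 - <<'E'
from h import *
o=ctrl.get_obs();r=R.from_quat(o['ee_rot']).as_matrix();print(o['time'],o['tool_pos'],o['q'].round(2),o['force'],o['moment'],np.degrees(np.arctan2(r[1,2],r[0,2])),r.round(3))
im,K,X=cam('wrist');save('w6',im)
E
```

```text
16.6 [0.56895217 0.19223741 0.07559986] [-0.19  0.56 -0.3   1.79  0.21  0.82 -1.09] [0.7739573  0.43743657 9.54504723] [-0.203671   -0.04899683 -0.00431729] 61.0932024024235 [[ 0.875  0.004  0.483]
 [-0.483  0.001  0.875]
 [ 0.003 -1.     0.003]]
```

View pics/w6.png

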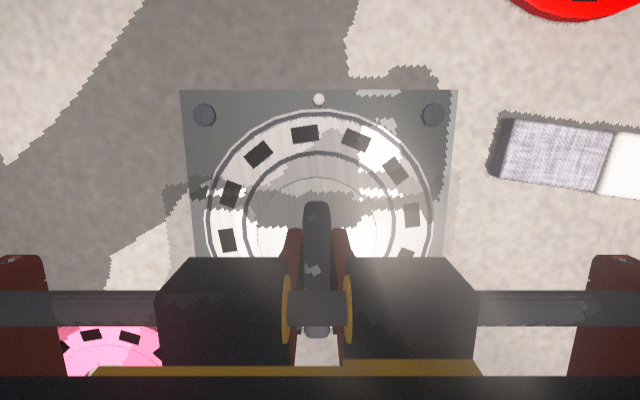

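The turn is exactly 90° and the forces are low. I'll let it up gently.

>>> {"fn": "send_rows", "kwargs": {
  "increments": [
    [[0,-0.1,0],[0,0,0]],
    [[0,-0.1,0],[0,0,0]],
    [[0,0,0],[0,0,0]]
  ]
}}

```text
time: 16.95
tool_pos: [0.5689, 0.1922, 0.0774]
ee_rot: [-0.684, 0.175, -0.178, 0.686]
force: [1.5, 0.2, 7.3]
width: 0.0115
```

>>> {"fn": "send_rows", "kwargs": {
  "increments": [
    [[0,-0.1,0],[0,0,0]],
    [[0,0,0],[0,0,0]],
    [[0,0,0],[0,0,0]]
  ]
}}

```text
time: 17.25
tool_pos: [0.5689, 0.1922, 0.0782]
ee_rot: [-0.684, 0.175, -0.178, 0.686]
force: [1.9, 0.2, 5.7]
width: 0.0114
```

>>> {"fn": "send_rows", "kwargs": {
  "increments": [
    [[0,-0.1,0],[0,0,0]],
    [[0,0,0],[0,0,0]],
    [[0,0,0],[0,0,0]]
  ]
}}

```text
time: 17.55
tool_pos: [0.5689, 0.1922, 0.0791]
ee_rot: [-0.684, 0.175, -0.178, 0.686]
force: [1.8, 0.9, 5.8]
width: 0.0119
```

>>> {"fn": "send_rows", "kwargs": {
  "increments": [
    [[0,-0.05,0],[0,0,0]],
    [[0,0,0],[0,0,0]],
    [[0,0,0],[0,0,0]]
  ]
}}

```text
time: 17.85
tool_pos: [0.5689, 0.1922, 0.0794]
ee_rot: [-0.684, 0.175, -0.178, 0.686]
force: [3.3, 1.4, 5.5]
width: 0.0118
```

>>> {"fn": "send_rows", "kwargs": {
  "increments": [
    [[0,-0.05,0],[0,0,0]],
    [[0,0,0],[0,0,0]],
    [[0,0,0],[0,0,0]]
  ]
}}

```text
time: 18.15
tool_pos: [0.5688, 0.1922, 0.0796]
ee_rot: [-0.684, 0.175, -0.178, 0.686]
force: [5.7, 2.0, 3.1]
width: 0.012
```

>>> {"fn": "send_rows", "kwargs": {
  "increments": [
    [[0,-0.05,0],[0,0,0]],
    [[0,0,0],[0,0,0]],
    [[0,0,0],[0,0,0]]
  ]
}}

```text
time: 18.45
tool_pos: [0.5687, 0.1922, 0.0797]
ee_rot: [-0.684, 0.176, -0.177, 0.686]
force: [6.8, 1.2, -1.0]
width: 0.0115
```

>>> {"fn": "send_rows", "kwargs": {
  "increments": [
    [[0.05,0.05,0],[0,0,0]],
    [[0,0,0],[0,0,0]],
    [[0,0,0],[0,0,0]]
  ]
}}

```text
time: 18.75
tool_pos: [0.5688, 0.1921, 0.0796]
ee_rot: [-0.684, 0.176, -0.177, 0.686]
force: [4.7, 2.3, 4.1]
width: 0.0118
```

>>> {"fn": "send_rows", "kwargs": {
  "increments": [
    [[0.05,0,0],[0,0,0]],
    [[0,0,0],[0,0,0]],
    [[0,0,0],[0,0,0]]
  ]
}}

```text
time: 19.05
tool_pos: [0.5689, 0.1921, 0.0796]
ee_rot: [-0.684, 0.176, -0.177, 0.686]
force: [4.7, 2.0, 3.6]
width: 0.0121
```

>>> {"fn": "send_rows", "kwargs": {
  "increments": [
    [[0.1,0,0.1],[0,0,0]],
    [[0,0,0],[0,0,0]],
    [[0,0,0],[0,0,0]]
  ]
}}

```text
time: 19.35
tool_pos: [0.569, 0.1921, 0.0792]
ee_rot: [-0.685, 0.176, -0.176, 0.685]
force: [1.4, 3.6, 6.0]
width: 0.0118
```

>>> {"fn": "send_rows", "kwargs": {
  "increments": [
    [[0,-0.05,0],[0,0,0]],
    [[0,0,0],[0,0,0]],
    [[0,0,0],[0,0,0]]
  ]
}}

```text
time: 19.65
tool_pos: [0.569, 0.1921, 0.0796]
ee_rot: [-0.685, 0.176, -0.176, 0.685]
force: [1.6, 3.0, 4.8]
width: 0.0117
```

>>> {"fn": "send_rows", "kwargs": {
  "increments": [
    [[0,-0.05,0],[0,0,0]],
    [[0,0,0],[0,0,0]],
    [[0,0,0],[0,0,0]]
  ]
}}

```text
time: 19.95
tool_pos: [0.569, 0.1921, 0.0797]
ee_rot: [-0.685, 0.177, -0.176, 0.685]
force: [1.4, 5.3, 1.4]
width: 0.0117
```

>>> {"fn": "send_rows", "kwargs": {
  "increments": [
    [[0,-0.05,0],[0,0,0]],
    [[0,0,0],[0,0,0]],
    [[0,0,0],[0,0,0]]
  ]
}}

```text
time: 20.25
tool_pos: [0.569, 0.192, 0.0797]
ee_rot: [-0.685, 0.177, -0.176, 0.685]
force: [3.0, 6.2, -2.9]
width: 0.0121
```

There is a hard stop at z = 0.0797, which is seat height (the plain underside of the head would stop it 3 mm lower), so the toggle is seated. I'll release it.

>>> {"fn": "send_rows", "kwargs": {
  "increments": [
    [[0,0,0],[0,0,0]],
    [[0,0,0],[0,0,0]],
    [[0,0,0],[0,0,0]],
    [[0,0,0],[0,0,0]],
    [[0,0,0],[0,0,0]],
    [[0,0,0],[0,0,0]],
    [[0,0,0],[0,0,0]]
  ],
  "grip": 0.5
}}

```text
time: 20.95
tool_pos: [0.5693, 0.1912, 0.0806]
ee_rot: [0.685, -0.177, 0.177, -0.685]
force: [0.4, 0.6, 0.2]
width: 0.0439
```

```bash
python3 - <<'E'
from h import *
o=ctrl.get_obs();print(o['time'],o['tool_pos'],o['width'],o['force'])
im,K,X=cam('wrist');save('w7',im)
E
```

```text
20.95 [0.56933146 0.19122012 0.08057969] 0.043889306223778776 [0.43774002 0.58633109 0.1528818 ]
```

View pics/w7.png

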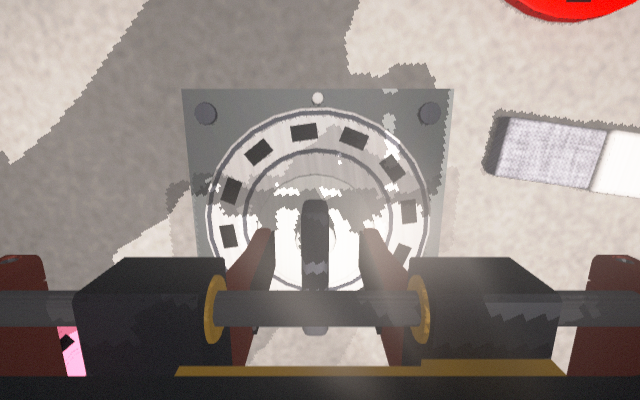

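Released: the bar stands upright and free between the open fingers at columns 302–329. I'll retract straight up and check.

>>> {"fn": "send_rows", "kwargs": {
  "increments": [
    [[0,-1,0],[0,0,0]],
    [[0,-1.5,0],[0,0,0]],
    [[0,-3,0],[0,0,0]],
    [[0,-4,0],[0,0,0]],
    [[0,-4,0],[0,0,0]],
    [[0,0,-4],[0,0,0]],
    [[0,0,-4],[0,0,0]],
    [[0,0,0],[0,0,0]],
    [[0,0,0],[0,0,0]],
    [[0,0,0],[0,0,0]]
  ]
}}

```text
time: 22.0
tool_pos: [0.5311, 0.1224, 0.2165]
ee_rot: [-0.684, 0.176, -0.177, 0.685]
force: [0.3, -0.9, 0.7]
width: 0.0441
```

```bash
python3 - <<'E'
from h import *
o=ctrl.get_obs();print(o['time'],o['tool_pos'],o['width'],o['force'])
im,K,X=cam('wrist');save('w8',im);np.savez('w8.npz',im=im,K=K,X=X)
im,K,X=cam('side');save('s8',cv2.resize(im[95:295,220:430],None,fx=3,fy=3,interpolation=2))
f=lambda p,z:proj(K,X,p)
E
```

```text
22.0 [0.53114744 0.12238373 0.21652906] 0.04405012162627553 [ 0.28524474 -0.86083442  0.72089033]
```

View pics/w8.png

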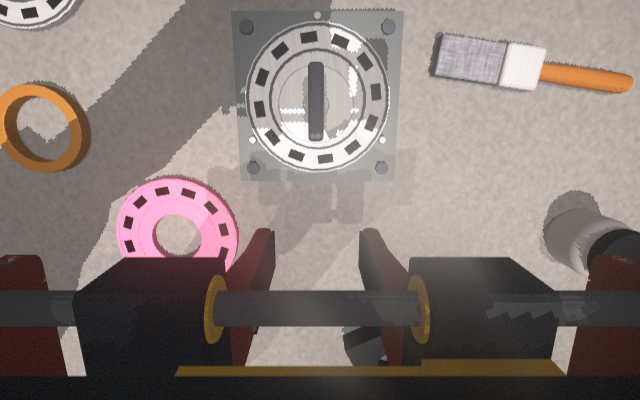

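View pics/s8.png

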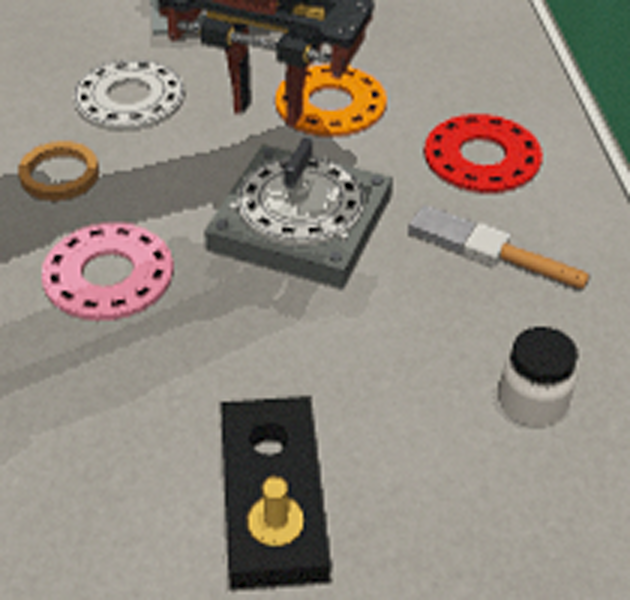

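Both views show the hold-down upright, its bar square across the slot direction (wrist pixels (316,62)–(316,140)), the plate between its buttons, and everything else in place. I'll hand in.

```bash
python3 -c "
from station import ctrl
print(ctrl.hand_in(), ctrl.get_obs()['time'])"
```

```text
the job is handed in; nothing more can be done
the job is handed in; nothing more can be done
```

The valve plate is clamped, and I handed the job in at about 22 s of the 67 s allowed. No verdict comes back.

**What I did:** I took the hold-down from the stand and lowered its toggle through the slot, which sat about 5 mm off the fixture's axis. I pressed the cup about 7 mm onto the plate, turned it 90° and let it up until the toggle seated. Then I opened the gripper and backed away.

**What the checks showed:**
- **Forces:** the toggle went into the slot without contact. The press on the plate was about 13 N, and side forces were about 7 N at most while the toggle seated. These come from readings at the end of each call, so brief peaks in between would not show.
- **Seating:** when let up, the hold-down stopped hard at 79.7 mm tool height. This matches the toggle lying in the groove; without it, the stop would be about 3 mm lower. I made no separate, harder pull test.
- **Final pictures:** after release, the wrist and side views show the hold-down upright, with its bar across the slot direction. The plate lies between its buttons and the objects in view look undisturbed. I judged this by eye, without measuring the plate's position again. The tray and steel ring were outside these views, but the arm stayed well above them.

**What disagreed:** my first alignment over the slot was about 2 mm off because the arm was still settling when I took that picture. I corrected it before lowering. A small side force while the toggle seated was mostly eased by shifting the tool about 2 mm, but about 7 N was left when I opened the gripper. The force reading dropped to near zero once it was open.

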